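# Close the treat station

### The arm

A 7-joint arm with a two-finger parallel gripper is mounted at the origin on the work surface. World frame = base frame: x ahead of the robot, y to its left, z up, the work surface at z = 0. Lengths are in m, angles in rad, forces in N, time in s.
With the tool pointing down it reaches from about 0.4 to 0.85 m from the base axis. Payload 6.9 kg.
Tool frame: the origin (TCP) lies midway between the tips of the shut fingers; the grasp point (between the pads) lies behind it (ctrl.pinch_z is the z of the grasp point in the tool frame, in m); z points along the fingers, y is the line along which they close (so a half turn about z gives the same grasp; the last joint's range is limited). The gripper opens to 85 mm and grips with 20 to 120 N. Pads are 22 mm wide; open, the fingers measure 114 mm over their backs; the gripper's body (76 mm by 85 mm) begins 54 mm behind the grasp point. The pads swing forward as they close: fully open they stand 13 mm farther back than shut.
Start: joints at [1.238, 0.507, -0.238, 1.5, 0.126, 1.149, -0.155], TCP at [0.265, -0.566, 0.231] pointing down, gripper open.
Joint ranges: [-3.08, 3.08], [-0.24, 2.05], [-1.43, 1.35], [0, 2.5], [-1.52, 4.66], [0.17, 1.96], [-2.89, 2.89]. Speed limits (rad/s): [2.39, 2.39, 3.14, 3.14, 3.14, 3.14, 3.14].

### API

Orientations are given as a unit quaternion [w, x, y, z].
In Python, from station import ctrl, get_state, vision, ticket, models gives the robot as it stands. Calls block until the motion is done:
- ctrl.movep(position, orientation): joint-space move of the TCP to a pose.
- ctrl.movel(position, frame=None, max_speed=0.15): straight line of the TCP; frame=None keeps the orientation; max_speed is the mean speed in m/s.
- ctrl.set_joints(angles): joint-space move.
- ctrl.ungrasp() and ctrl.close_gripper(force=None): open the fingers fully, or close them until they stop; force is the grip in N (None keeps the last).
- ctrl.pause(seconds).
- ctrl.ik(position, orientation): joint angles nearest the present ones, or None.
- get_state(): the state.
- vision.grab_frame(name): name is "scene" or "top" or "wrist"; returns (picture, depth): 384x512x3 uint8, blue, green, red; 384x512 float32, m along the optical axis (not along the pixel's ray), 0 where there is no reading.
- vision.camera_info(name): a dict with "mtx" (3x3 intrinsics, pixels), "R" (3x3) and "t" (3): a world point X has camera coordinates R X + t; the wrist camera has in their place "hand_eye" (4x4, takes a point from camera to tool coordinates, whose origin is the TCP and whose axes are the flange's). Camera axes: x right, y down, z forward; pixel columns grow to the right and rows downward; lengths in m; the calibration is good to about 2 mm. A picture is of the moment at which its call begins: read the wrist's pose just before it. camera_info takes no time and is no camera call.
A pose or a line that the arm cannot do raises ctrl.Unreachable and nothing moves.
- ticket.close_job(): hands the job in; it is judged then, once.
Trained networks look in the newest picture that a camera, given by its name, has taken for a name from the list of things; names that differ only in an ending like _2 or _b are one class to them, and where a whole thing is asked for, a point or a joint stands for the part that bears it (a point fixed in the world has none). Each returns a list of dicts, best first, with "p" (0 to 1); they miss things now and then, are a little off and sometimes report something else, mostly with a low value. They report only what shows in the picture. A call takes as long as a camera call. They do not tell look-alikes from the thing itself.
- models.recognise(camera, target): "point" ([column, row] in pixels, amid what is visible of it).
- models.masks_of(camera, target): "mask" (384x512 bool, what is visible of it) and "point" ([column, row] in pixels, amid what is visible of it).
The state is a dict: "time": time; "qpos": joint angles; "qd": joint speeds; "tau": joint torques, N m; "tcp_pos": TCP position; "eef_rot": TCP orientation; "contact_force": force on the tool from outside, world axes, zero at the start; "wrist_torque": the same for the moment, N m; "width": finger opening in m; "gripper_force": force on a finger pad.
Only numpy, scipy, OpenCV 4.12 (cv2) and the standard library are available. Lean on these libraries where they do the work, as an engineer would, in place of code of your own. Each camera call takes 0.05 s, during which the arm holds its last target. There are 200 camera calls.

### The job

The scoop was left lying in the treat station's recess: put it upright in the empty wooden tray. Then slide the cover along the station, between its rails and without lifting it off the deck, until it drops into the recess and lies flat there; go gently, do not ram it or press it hard, let go of it, and leave the other things on the counter where they are.

Things in the scene. Friction and masses are not known exactly. Their poses are not given: they have to be found in the camera images.
- station: Treat station: low fixed wooden base 176 (x) x 400 (y) mm. Origin: centre of its underside, on the counter; y runs along its two rails. Rails 15 mm thick, inner faces at x = -73 and +73 mm, tops 38 mm up. Between them lies a metal deck, top 26 mm up. The cover starts on the deck on the -y side of a recess in it and slides towards +y.
- deck (a point): Fixed point of the station, at x = y = 0, 26 mm above its origin (the deck's height). The recess, ahead of it: 114 mm long in y, 146 wide (rail to rail), floor 20 mm up, upright end walls; a flush dark mark on its floor. The deck insert is set anew each time: the recess's middle lies anywhere from y = +49 to +105 mm, not measured. The deck goes on for 24 mm beyond the recess.
- cover: Flat wooden cover 140 (x) x 110 (y) x 10 mm, 0.4 to 0.6 kg, loose on the deck, its middle at first at y = -105 to -75 mm of the station, axes along the station's; 3 mm of play at each rail. Origin: centre of its underside. In the recess it has 4 mm of play in all in y, underside 20 mm above the counter. It slides under 1 to 5 N and stops dead at the recess's far wall; 20 N there is plenty.
- handle (a point): Middle of the cover's steel bar handle, 24 mm above the cover's underside. The bar is upright on the cover's middle: 60 mm long in x, 16 mm thick in y, straight-sided, from the cover's upper face (10 mm above its underside) up to 38 mm above its underside.
- scoop: Stainless steel scoop, 0.08 kg: round cup 50 mm across the rim (44 at the foot), 31 mm high, open at the top, with a flat straight handle 14 mm wide (y) and 5 mm thick, from the cup's rim to x = -85 mm, its middle plane 28.5 mm above the cup's underside. Origin: centre of the cup's underside; the handle points to -x. It starts standing on the floor of the recess, handle across the station.
- tray: Fixed shallow open wooden tray, empty, 200 (x) x 140 (y) x 25 mm high, walls and floor 6 mm thick. Origin: centre of its underside. It stands to the left or to the right of the station.
- bowl: Red ceramic dog bowl, 150 mm across, 55 mm high; origin centre of its underside. Leave alone.
- jar: Clear plastic treat jar with a grey flip-top lid, 108 mm across, 158 mm high; origin centre of its underside. Leave alone.
- brush: Black plastic grooming brush, 190 mm long, 55 mm wide, 35 mm high, handle to -x; origin on the underside near its middle. Leave alone.
- can: Food can, 68 mm across, 90 mm high; origin centre of its underside. Leave alone.
- shampoo: White plastic bottle, 60 mm across, 170 mm high; origin centre of its underside. Leave alone.
Mind the look-alikes: they are no part of the job. What is shaped like the tray but green is not meant. Several things have the shape of the scoop; the one meant has the colours described above.

How it is judged:
By the outcome, as a careful person would: the job done as asked, in the order asked, and still so for the second after the job is handed in, with the robot touching nothing.
It also fails if it takes over 56 s, if anything falls off the work surface, if the arm or the gripper's body presses on something with over 40 N, if the wrist force passes 120 N, or if a joint passes its speed limit or range.

## Working session

There is one attempt and no reset: what is moved stays moved. The work goes in short steps, each a Python script; the robot and the scene stay as the last script left them, time stands still between calls to the robot, and variables do not carry over. Pictures are saved under pics/ and viewed, at most 10 in all, crops included, and the job is handed in when it is done.

```bash
mkdir -p pics; ls; python3 - <<'E'
from station import ctrl, get_state, vision, models
import cv2, numpy as np
s=get_state(); print(s['time'],s['tcp_pos'],s['eef_rot'],ctrl.pinch_z)
a,d=vision.grab_frame("scene"); b,e=vision.grab_frame("top")
cv2.imwrite("pics/a.png",a);cv2.imwrite("pics/b.png",b)
np.savez("f.npz",a=a,d=d,b=b,e=e)
for c in("scene","top"):
  print(c,vision.camera_info(c))
for t in("station","cover","handle","scoop","tray","can"):
  print(t,[(np.round(r["point"]),round(r["p"],2)) for r in models.recognise("top",t)])
print(vision.camera_info("wrist"))
E
```

```text
pics
0.0 [ 0.26464168 -0.56563397  0.23039883] [-9.07865183e-04  9.76142687e-01  2.17128037e-01 -2.16126112e-04] -0.0187
scene {'mtx': array([[399.35841172,   0.        , 254.3981359 ],
       [  0.        , 399.35841172, 191.69879661],
       [  0.        ,   0.        ,   1.        ]]), 'R': array([[ 0.71282459,  0.70120296, -0.0139825 ],
       [ 0.57800341, -0.59864154, -0.55456321],
       [-0.39723187,  0.38722436, -0.83202412]]), 't': array([-0.36678717, -0.25428945,  1.40943001])}
top {'mtx': array([[362.02696796,   0.        , 259.71303939],
       [  0.        , 362.02696796, 190.85462063],
       [  0.        ,   0.        ,   1.        ]]), 'R': array([[-5.97722817e-04, -9.99923986e-01, -1.23152073e-02],
       [-9.87075853e-01,  2.56349814e-03, -1.60233235e-01],
       [ 1.60252625e-01,  1.20602687e-02, -9.87002354e-01]]), 't': array([2.75871814e-04, 4.80001112e-01, 1.14294752e+00])}
station [(array([234., 182.]), 0.81)]
cover [(array([277., 176.]), 0.89)]
handle [(array([276., 177.]), 0.82), (array([236., 182.]), 0.25)]
scoop [(array([216., 237.]), 0.74), (array([223., 173.]), 0.59), (array([300., 115.]), 0.31)]
tray [(array([355., 284.]), 0.69)]
can [(array([153., 121.]), 0.81)]
{'mtx': array([[286.32239786,   0.        , 254.83936562],
       [  0.        , 286.32239786, 191.45024371],
       [  0.        ,   0.        ,   1.        ]]), 'hand_eye': array([[-7.96349772e-05, -9.48304737e-01, -3.17361181e-01,
         8.23332496e-02],
       [ 9.99999961e-01,  9.56734641e-06, -2.79516649e-04,
        -6.14756643e-04],
       [ 2.68103267e-04, -3.17361191e-01,  9.48304699e-01,
        -1.43213919e-01],
       [ 0.00000000e+00,  0.00000000e+00,  0.00000000e+00,
         1.00000000e+00]])}
```

View pics/b.png

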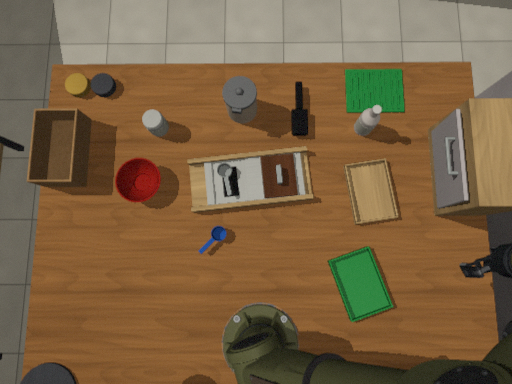

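View pics/a.png

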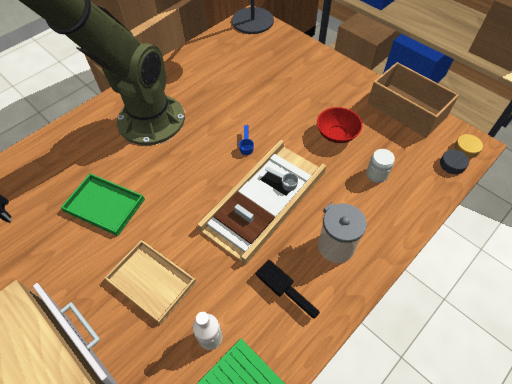

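Top picture: the steel scoop is in the recess at (225,172), cover at (277,176), wooden tray at (372,191), and jar at (240,97). Look-alikes are the blue scoop at (216,237), which has the wrong colour, and the green tray at (361,284). I'll measure roughly from depth and enlarge a crop of the scoop.

```bash
cat > h.py <<'E'
import numpy as np, cv2
from scipy.spatial.transform import Rotation as Ro
from station import ctrl, get_state, vision, models
def cam(name, st=None):
    """K, R_cw, origin : world = R_cw @ pc + o"""
    i=vision.camera_info(name); K=i["mtx"]
    if name=="wrist":
        w,x,y,z=st["eef_rot"]; R=Ro.from_quat([x,y,z,w]).as_matrix(); H=i["hand_eye"]
        return K,R@H[:3,:3],R@H[:3,3]+st["tcp_pos"]
    return K,i["R"].T,-i["R"].T@i["t"]
def cloud(C,d):
    K,R,o=C; v,u=np.indices(d.shape)
    p=np.stack([(u-K[0,2])/K[0,0]*d,(v-K[1,2])/K[1,1]*d,d],-1)@R.T+o
    p[d<=0]=np.nan; return p
def atz(C,uv,z):
    K,R,o=C; r=R@np.array([(uv[0]-K[0,2])/K[0,0],(uv[1]-K[1,2])/K[1,1],1]); return o+r*(z-o[2])/r[2]
def proj(C,p):
    K,R,o=C; c=R.T@(np.asarray(p)-o); return K[:2,:2]@(c[:2]/c[2])+K[:2,2]
def quat(yaw):
    """tool down, tool y axis (closing line) at world angle yaw"""
    y=np.array([np.cos(yaw),np.sin(yaw),0]); z=np.array([0,0,-1.]); x=np.cross(y,z)
    q=Ro.from_matrix(np.stack([x,y,z],1)).as_quat(); return np.r_[q[3],q[:3]]
E
python3 - <<'E'
from h import *
f=np.load("f.npz"); C=cam("top")
P=cloud(C,f["e"])
vision.grab_frame("top")
for t in("station","tray","scoop","cover"):
  for r in models.masks_of("top",t):
    m=r["mask"]; q=P[m]; q=q[np.isfinite(q[:,0])]
    q=q[q[:,2]>.012] if t!="cover" else q
    if len(q)<5: continue
    (c,s,an)=cv2.minAreaRect(q[:,:2].astype(np.float32)*1000)
    print(t,round(r["p"],2),r["point"],m.sum(),"mean",q.mean(0).round(3),"z",np.percentile(q[:,2],[5,50,95]).round(3),"rect",np.round(c,0),np.round(s,0),round(an,1))
for n,uv,z in (("can",(153,121),.05),("jar",(240,97),.1),("scoop",(224,172),.05),("handle",(277,176),.06)): print(n,atz(C,uv,z).round(3))
cv2.imwrite("pics/c.png",cv2.resize(f["b"][135:260,180:405],None,fx=3.5,fy=3.5,interpolation=cv2.INTER_CUBIC))
E
```

```text
station 0.92 [235.1, 182.6] 4919 mean [0.52  0.053 0.028] z [0.014 0.026 0.041] rect [524.  34.] [178. 399.] 6.2
station 0.36 [299.2, 116.1] 643 mean [ 0.747 -0.133  0.035] z [0.03  0.035 0.039] rect [ 770. -134.] [ 55. 191.] 89.5
station 0.19 [242.9, 100.4] 1313 mean [0.761 0.061 0.127] z [0.037 0.146 0.151] rect [775.  63.] [108. 106.] 36.1
tray 0.73 [357.7, 284.6] 2953 mean [ 0.183 -0.319  0.023] z [0.013 0.024 0.028] rect [ 187. -318.] [201. 142.] 19.4
tray 0.71 [372.6, 191.1] 2675 mean [ 0.486 -0.365  0.023] z [0.013 0.024 0.029] rect [ 484. -365.] [200. 141.] 8.9
scoop 0.68 [225.4, 174.5] 266 mean [0.537 0.114 0.038] z [0.021 0.037 0.054] rect [525. 117.] [ 46. 114.] 88.5
scoop 0.53 [214.9, 236.9] 242 mean [0.319 0.164 0.03 ] z [0.018 0.031 0.035] rect [320. 152.] [ 42. 104.] 57.0
cover 0.76 [275.6, 174.5] 1395 mean [ 0.531 -0.061  0.039] z [0.033 0.037 0.063] rect [533. -61.] [139. 115.] 5.2
can [0.716 0.357 0.05 ]
jar [0.777 0.062 0.1  ]
scoop [0.541 0.116 0.05 ]
handle [ 0.525 -0.057  0.06 ]
```

View pics/c.png

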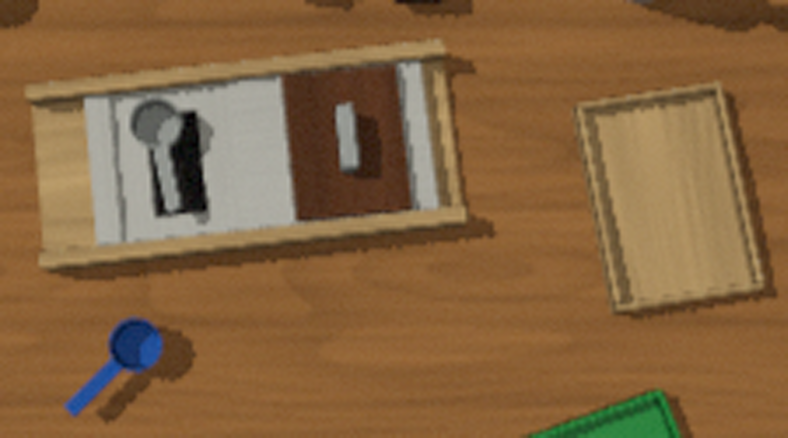

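Crop: the grey cup sits at about (155,122), with its handle going down to (170,205) beside the dark mark. This is the steel scoop. The blue one at (137,345) lies outside the station. The wooden tray is at (672,197). Next I'll go above the scoop and look closer.

```bash
python3 - <<'E'
from h import *
yaw=np.radians(96)
for q in (quat(yaw),quat(yaw+np.pi)):
    j=ctrl.ik([.50,.10,.22],q); print(None if j is None else np.round(j,2))
js=[(ctrl.ik([.50,.10,.22],q),q) for q in (quat(yaw),quat(yaw+np.pi))]
js=[x for x in js if x[0] is not None]
q=min(js,key=lambda x:abs(x[0]-get_state()["qpos"]).max())[1]
ctrl.movep([.50,.10,.22],q)
s=get_state(); a,d=vision.grab_frame("wrist"); C=cam("wrist",s)
cv2.imwrite("pics/w1.png",a); np.savez("w1.npz",a=a,d=d,tcp=s["tcp_pos"],rot=s["eef_rot"])
print(s["time"],s["tcp_pos"],s["eef_rot"])
P=cloud(C,d)
for t in("scoop","station","cover"):
  for r in models.masks_of("wrist",t)[:2]:
    m=r["mask"]; p=P[m]; p=p[np.isfinite(p[:,0])]
    if len(p)<5: continue
    c,sz,an=cv2.minAreaRect(p[:,:2].astype(np.float32)*1000)
    print(t,round(r["p"],2),r["point"],len(p),p.mean(0).round(3),np.percentile(p[:,2],[5,50,95]).round(4),np.round(c),np.round(sz),round(an,1))
    if t=="scoop":
      h=p[(p[:,2]>.042)]; c,sz,an=cv2.minAreaRect(h[:,:2].astype(np.float32)*1000); print(" top pts",np.round(c),np.round(sz),an)
E
```

```text
[ 0.52  0.56 -1.21  1.81  0.56  1.18  0.81]
[ 0.24  0.39 -0.69  1.81  0.29  1.04 -2.03]
3.1583 [0.50033029 0.09893725 0.21977847] [-1.74563785e-04 -5.11463263e-02  9.98691133e-01 -2.07482517e-04]
scoop 0.93 [304.7, 23.2] 2086 [0.339 0.138 0.012] [0.0024 0.0048 0.032 ] [341. 142.] [49. 63.] 5.1
 top pts [0. 0.] [0. 0.] 0.0
scoop 0.6 [261.1, 202.6] 2001 [0.532 0.114 0.039] [0.0229 0.044  0.0525] [517. 115.] [108.  47.] 5.4
 top pts [517. 115.] [108.  47.] 5.421421527862549
station 0.63 [231.7, 167.4] 32717 [0.511 0.066 0.026] [0.0103 0.0261 0.0392] [533.  27.] [199. 443.] 6.3
cover 0.73 [115.0, 173.9] 10894 [ 0.525 -0.059  0.039] [0.0351 0.0367 0.064 ] [533. -64.] [144. 120.] 5.5
cover 0.55 [231.0, 164.9] 33079 [0.511 0.065 0.026] [0.0102 0.0261 0.0392] [532.  36.] [200. 430.] 5.9
```

View pics/w1.png

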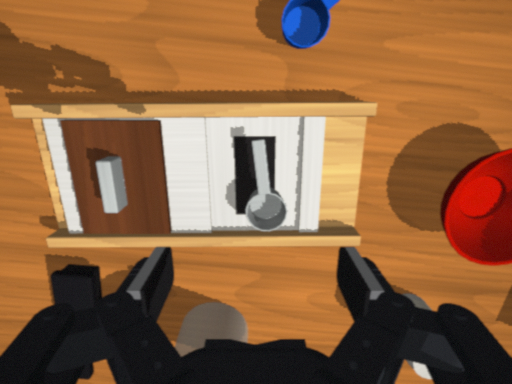

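Wrist view: the cup is at (266,209), with its handle up to (259,140). The recess walls are at columns ≈208 and 301. I'll fit the handle and grip it.

```bash
python3 - <<'E'
from h import *
f=np.load("w1.npz"); C=cam("wrist",dict(eef_rot=f["rot"],tcp_pos=f["tcp"]))
P=cloud(C,f["d"])[100:235,225:300].reshape(-1,3); P=P[np.isfinite(P[:,0])]
T=P[(P[:,2]>.043)&(P[:,2]<.06)&(abs(P[:,1]-.115)<.05)]
Hd=T[(T[:,0]<.512)&(T[:,0]>.462)]
m=Hd.mean(0); k=np.polyfit(Hd[:,0],Hd[:,1],1); print(len(Hd),m.round(4),k,T[:,0].min(),T[:,0].max())
xend=np.percentile(T[:,0],1); ang=np.arctan(k[0])
gx=xend+40*.001*np.cos(ang); g=np.array([gx,np.polyval(k,gx)])
print("grip",g,"ang",np.degrees(ang),"z",np.percentile(Hd[:,2],[10,50,90]))
yaw=ang+np.pi/2
qs=[quat(yaw),quat(yaw+np.pi)]
cur=f["rot"]; q=max(qs,key=lambda q:abs(q@cur))
ctrl.movep([*g,.12],q); ctrl.movel([*g,.034],max_speed=.08)
print(get_state()["contact_force"])
ctrl.close_gripper(35); s=get_state(); print(s["width"],s["gripper_force"],s["contact_force"],s["time"])
ctrl.movel([*g,.16],max_speed=.12)
s=get_state(); print(s["width"],s["gripper_force"],s["time"])
a,d=vision.grab_frame("wrist"); cv2.imwrite("pics/w2.png",a); np.savez("w2.npz",a=a,d=d,tcp=s["tcp_pos"],rot=s["eef_rot"])
b,e=vision.grab_frame("top"); np.savez("t2.npz",b=b,e=e)
E
```

```text
550 [0.4873 0.104  0.0516] [ 0.21531557 -0.00089973] 0.46304931982240416 0.571257151073413
grip [0.50400009 0.10761934] ang 12.151160833314309 z [0.05068596 0.05163536 0.05258764]
[-0.16753112 -0.0888322  -0.00897834]
0.012680013498746374 34.46028649806976 [-0.73952737  0.39236687  1.37756605] 5.7167
0.013056242040764141 34.238444566726685 6.9167
```

View pics/w2.png

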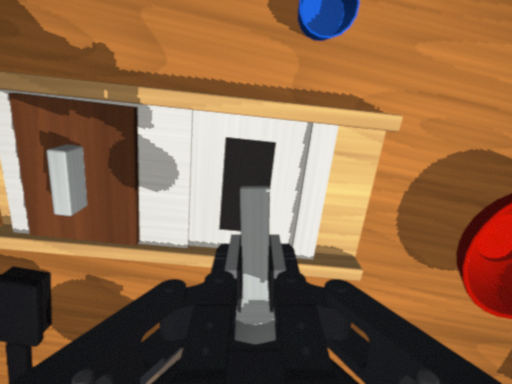

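The scoop is held by its handle (width 13 mm). Now I'll place it in the wooden tray.

```bash
python3 - <<'E'
from h import *
ang=np.radians(8.9); c=np.array([.484,-.365]); g=c-.015*np.array([np.cos(ang),np.sin(ang)])
cur=get_state()["eef_rot"]; q=max([quat(ang+np.pi/2),quat(ang-np.pi/2)],key=lambda q:abs(q@cur))
ctrl.movep([*g,.14],q); print(get_state()["tcp_pos"],get_state()["time"])
ctrl.movel([*g,.026],max_speed=.09); f0=get_state()["contact_force"][2]
z=.026
while z>.018:
    z-=.0015; ctrl.movel([*g,z],max_speed=.03); f=get_state()["contact_force"][2]
    if f-f0>1.5: break
print("z",z,f0,f); ctrl.ungrasp(); ctrl.movel([*g,.16],max_speed=.15)
s=get_state(); a,d=vision.grab_frame("wrist"); cv2.imwrite("pics/w3.png",a)
P=cloud(cam("wrist",s),d)
for t in("scoop","tray"):
  for r in models.masks_of("wrist",t)[:2]:
    p=P[r["mask"]]; p=p[np.isfinite(p[:,0])]; c,sz,an=cv2.minAreaRect(p[:,:2].astype(np.float32)*1000)
    print(t,r["p"],r["point"],np.percentile(p[:,2],[2,50,98]).round(4),np.round(c),np.round(sz),an)
print(s["time"])
E
```

```text
[ 0.47015488 -0.36568507  0.14039612] 8.7583
z 0.018499999999999992 -0.9124891825418016 10.87846276826823
scoop 0.9 [253.1, 217.1] [0.0086 0.0311 0.0388] [ 486. -371.] [108.  49.] 21.87910270690918
tray 0.97 [245.6, 171.3] [0.0053 0.007  0.0262] [ 487. -363.] [213. 147.] 10.123254776000977
13.2167
```

View pics/w3.png

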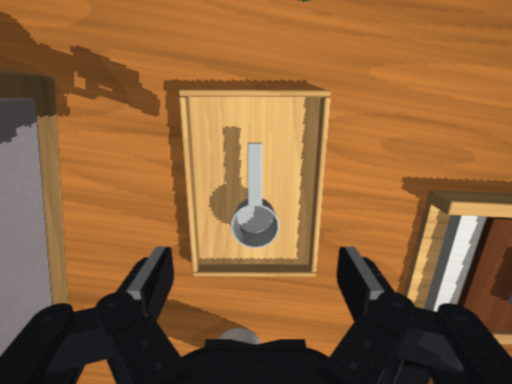

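The scoop stands upright in the tray: cup at (254,222), rim height 37 mm. Now I'll work out the station, recess and cover geometry from the stored clouds.

```bash
python3 - <<'E'
from h import *
for n in("w1","w2"):
    f=np.load(n+".npz"); C=cam("wrist",dict(eef_rot=f["rot"],tcp_pos=f["tcp"]))
    P=cloud(C,f["d"])[:250]; P=P[np.isfinite(P[...,0])].reshape(-1,3)
    a=np.radians(6.0); c=np.array([.524,.034])
    for it in range(3):
        ex=np.array([np.cos(a),np.sin(a)]); ey=np.array([-ex[1],ex[0]])
        X=(P[:,:2]-c)@ex; Y=(P[:,:2]-c)@ey
        hi=(P[:,2]>.035)&(P[:,2]<.041)
        r1=hi&(abs(X+80.5e-3)<.012)&(abs(Y)<.19); r2=hi&(abs(X-80.5e-3)<.012)&(abs(Y)<.19)
        k1=np.polyfit(Y[r1],X[r1],1); k2=np.polyfit(Y[r2],X[r2],1)
        a-=np.arctan((k1[0]*r1.sum()+k2[0]*r2.sum())/(r1.sum()+r2.sum())); c=c+ex*(k1[1]+k2[1])/2
    print(n,"yaw",np.degrees(a),c,k1,k2,"Yrange",np.percentile(Y[r1],[.5,99.5]))
    bar=(P[:,2]>.055)&(P[:,2]<.07)&(abs(Y+.09)<.04)&(abs(X)<.06)
    b=np.c_[X,Y][bar]; print(" bar",len(b),b.mean(0),np.ptp(b,axis=0),np.median(P[bar,2]))
    cv=(P[:,2]>.033)&(P[:,2]<.040)&(abs(X)<.065)&(Y<0); print(" cover Y",np.percentile(Y[cv],[1,99]))
    if n=="w2": pass
    for lo in np.arange(-.02,.17,.004):
        m=(abs(X+.06)<.008)&(Y>=lo)&(Y<lo+.004)
        if m.sum()>3: print(f"{lo*1000:.0f}:{np.median(P[m,2])*1000:.1f}",end=" ")
    print()
    # image edges
    K,R,o=C
    def S(x,y,z): return np.r_[c+ex*x+ey*y,z]
    g=cv2.cvtColor(f["a"],cv2.COLOR_BGR2GRAY).astype(np.float32)
    ys=np.arange(-.02,.17,.001)
    prof=[np.mean([cv2.getRectSubPix(g,(1,1),tuple(map(float,proj(C,S(x,y,.026)))))[0,0] for x in np.arange(-.066,-.048,.003)]) for y in ys]
    print([(int(round(y*1000)),int(p)) for y,p in zip(ys,prof)][::2])
E
```

```text
w1 yaw 6.271771357671778 [0.52071153 0.03365188] [-0.00072762 -0.07971434] [0.00318987 0.07953091] Yrange [-0.18803251  0.1880505 ]
 bar 959 [-0.00190811 -0.0930582 ] [0.05975918 0.01745991] 0.06421867022883054
 cover Y [-0.14887039 -0.04043868]
-20:26.6 -16:26.7 -12:26.6 -8:26.4 -4:26.6 0:26.6 4:26.6 8:23.8 12:20.6 16:20.6 20:20.7 24:20.5 28:20.7 32:20.8 36:20.8 40:20.6 44:20.6 48:20.6 52:20.7 56:20.8 60:20.9 64:20.7 68:20.6 72:20.6 76:20.8 80:20.5 84:20.7 88:20.7 92:20.6 96:20.8 100:20.5 104:20.8 108:20.8 112:20.5 116:20.6 120:20.9 124:26.5 128:26.6 132:26.7 136:26.7 140:26.4 144:26.8 152:10.9 156:10.6 160:10.8 164:10.9 168:10.5 
[(-20, 231), (-18, 231), (-16, 231), (-14, 231), (-12, 231), (-10, 231), (-8, 231), (-6, 231), (-4, 231), (-2, 231), (0, 231), (2, 231), (4, 231), (6, 231), (8, 230), (10, 216), (12, 219), (14, 229), (16, 228), (18, 232), (20, 232), (22, 231), (24, 230), (26, 230), (28, 230), (30, 229), (32, 230), (34, 230), (36, 231), (38, 229), (40, 201), (42, 179), (44, 167), (46, 157), (48, 156), (50, 157), (52, 156), (54, 161), (56, 183), (58, 200), (60, 202), (62, 20
[... 1655 characters left out ...]
221), (50, 222), (52, 222), (54, 224), (56, 221), (58, 220), (60, 220), (62, 220), (64, 219), (66, 220), (68, 222), (70, 220), (72, 220), (74, 221), (76, 221), (78, 219), (80, 218), (82, 218), (84, 219), (86, 221), (88, 219), (90, 218), (92, 218), (94, 220), (96, 220), (98, 218), (100, 218), (102, 218), (104, 220), (106, 219), (108, 217), (110, 218), (112, 218), (114, 218), (116, 218), (118, 213), (120, 172), (122, 155), (124, 147), (126, 198), (128, 217), (130, 218), (132, 216), (134, 217), (136, 218), (138, 219), (140, 218), (142, 218), (144, 219), (146, 218), (148, 216), (150, 203), (152, 194), (154, 193), (156, 193), (158, 192), (160, 192), (162, 192), (164, 190), (166, 190), (168, 190)]
```

Station yaw is ≈6.1°, the recess spans Y = 10 to 124 mm (middle 67), and the bar is at Y = -93. I'll push the bar gently with the shut fingers and watch the force.

```bash
cat > push.py <<'E'
from h import *
a=np.radians(6.1); c=np.array([.5207,.0337]); ex=np.array([np.cos(a),np.sin(a)]); ey=np.array([-ex[1],ex[0]])
W=lambda x,y,z: np.r_[c+ex*x+ey*y,z]
X=-.001; Z=.043
def F(f0): return -float((get_state()["contact_force"]-f0)[:2]@ey)
def push(y,yend,step,v,lim,f0):
    log=[]
    while y<yend-1e-6:
        y=min(y+step,yend); ctrl.movel(W(X,y,Z),max_speed=v); f=F(f0); log.append((round(y*1e3,1),round(f,1)))
        if f>lim: break
    print(log); return y
E
python3 - <<'E'
from push import *
cur=get_state()["eef_rot"]; q=max([quat(a+np.pi/2),quat(a-np.pi/2)],key=lambda q:abs(q@cur))
ctrl.close_gripper(20)
ctrl.movep(W(X,-.137,.12),q); ctrl.movel(W(X,-.137,Z),max_speed=.08)
ctrl.pause(.2); f0=get_state()["contact_force"]; np.save("f0.npy",f0); print(f0,get_state()["time"])
y=push(-.137,-.095,.002,.03,.7,f0)
print("contact",y,get_state()["time"],get_state()["tcp_pos"])
yb=y+.04; y=push(y,yb,.01,.04,9,f0); print(get_state()["time"])
vision.grab_frame("top"); a_,d=vision.grab_frame("wrist"); cv2.imwrite("pics/p1.png",a_)
E
```

```text
[-0.29489558 -0.78749178  0.77059026] 16.5083
[(-135.0, -0.5), (-133.0, -1.0), (-131.0, 0.3), (-129.0, -0.6), (-127.0, -1.3), (-125.0, -1.2), (-123.0, -0.9), (-121.0, -0.8), (-119.0, -0.8), (-117.0, -0.3), (-115.0, 2.4)]
contact -0.11499999999999999 19.2583 [ 0.53189007 -0.08123452  0.04293452]
[(-105.0, -2.7), (-95.0, -0.5), (-85.0, 1.2), (-75.0, 0.9)]
20.8583
```

View pics/p1.png

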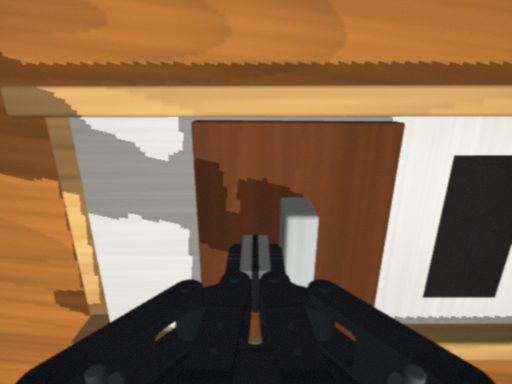

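The cover slides straight, with the fingers at (258,260) just behind the bar at (300,240). I'll carry on, taking finer steps near the far wall.

```bash
python3 - <<'E'
from push import *
f0=np.load("f0.npy")
y=push(-.075,-.015,.01,.05,9,f0)
if y>-.016: y=push(y,.036,.003,.04,9,f0)
if y>.035: y=push(y,.050,.001,.02,5.5,f0)
s=get_state(); print(y,s["time"],s["contact_force"],s["tcp_pos"])
a_,d=vision.grab_frame("wrist"); cv2.imwrite("pics/p2.png",a_)
P=cloud(cam("wrist",s),d)[:280]; P=P[np.isfinite(P[...,0])].reshape(-1,3)
Xs=(P[:,:2]-c)@ex; Y=(P[:,:2]-c)@ey
for lo in np.arange(0,.15,.005):
    m=(abs(Xs+.05)<.012)&(Y>=lo)&(Y<lo+.005)
    if m.sum()>3: print(f"{lo*1000:.0f}:{np.median(P[m,2])*1000:.1f}",end=" ")
E
```

```text
[(-65.0, 0.5), (-55.0, 1.3), (-45.0, 1.1), (-35.0, 2.4), (-25.0, 6.1), (-15.0, 0.4)]
[(-12.0, 0.6), (-9.0, 0.5), (-6.0, 0.2), (-3.0, 0.5), (-0.0, -0.6), (3.0, 0.4), (6.0, 0.2), (9.0, 1.8), (12.0, 0.4), (15.0, 1.6), (18.0, 1.5), (21.0, 0.5), (24.0, 1.1), (27.0, 1.6), (30.0, 0.9), (33.0, 1.6), (36.0, 1.6)]
[(37.0, 3.2), (38.0, 2.2), (39.0, 0.7), (40.0, 2.0), (41.0, 1.6), (42.0, 0.9), (43.0, 2.3), (44.0, 1.2), (45.0, 1.2), (46.0, 3.4), (47.0, 4.6), (48.0, 6.2)]
0.04800000000000001 30.3083 [ 1.56356959 -6.86255676  2.30856555] [0.51510351 0.08039151 0.04306391]
0:26.7 5:26.5 10:21.2 15:30.7 20:30.6 25:30.6 30:30.6 35:30.7 40:30.6 45:30.7 50:30.6 55:30.7 60:30.7 65:30.7 70:30.7 75:30.7 80:30.6 85:30.7 90:30.7 95:30.7 100:30.6 105:30.7 110:30.7 115:30.7 120:30.6 125:26.7 130:26.7 135:26.7 140:26.8 145:26.6
```

View pics/p2.png

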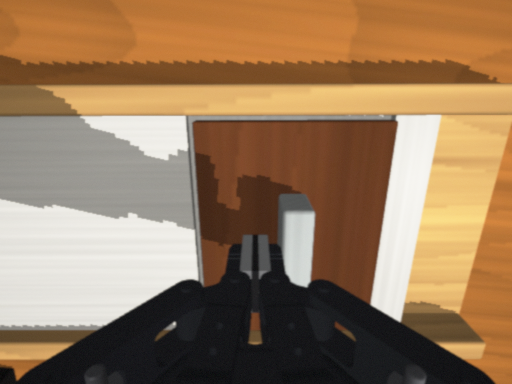

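The cover lies flat in the recess: its top is at 30.6 mm all along, and a gap at (192,200) separates it from the near wall. I'll back off, lift, check and hand in.

```bash
python3 - <<'E'
from push import *
from station import ticket
ctrl.movel(W(X,.028,Z),max_speed=.04); ctrl.movel(W(X,.0,.2),max_speed=.12)
s=get_state(); g,d=vision.grab_frame("wrist")
P=cloud(cam("wrist",s),d); P=P[np.isfinite(P[...,0])].reshape(-1,3)
Xs=(P[:,:2]-c)@ex; Y=(P[:,:2]-c)@ey
z=[np.median(P[(abs(Xs-x)<.01)&(abs(Y-y)<.01),2]).round(4) for x in(-.055,.055) for y in(.03,.105)]
print(z,s["time"],s["contact_force"])
if max(z)<.0325 and min(z)>.029: print(ticket.close_job())
E
```

```text
[np.float64(0.0306), np.float64(0.0308), np.float64(0.0306), np.float64(0.0308)] 32.4833 [-0.65934254  0.56122202 -1.02139783]
the job is handed in; nothing more can be done
None
```

The steel scoop stands upright in the wooden tray, the cover lies flat in the recess with the gripper clear of it, and the job was handed in at about 32.5 s of the 56 s allowed.

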